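# Sort the tubes out of the top tray, then peel it off the stack and present it

## Task

Empty the top tray of the nested stack by standing its narrow tube and its wide tube each in the one empty pocket of its own row in the white rack. Then peel the emptied top tray off the sticky stack by its grip ear: raise the ear end two or three centimetres while the opposite end still rests in the stack, then take the tray clear, leaving the second tray and everything else in place. Finish while still holding it in the gripper, still and level, about 15 cm above the middle of the steel drip pan.

Things in the scene. Friction and masses are not known exactly. Their poses are not given: they have to be found in the camera images.
- narrow_tube_mid (a point): Centre, half-way up, of the narrow upright aluminium tube (closed cylinder, 22 mm diameter, 75 mm tall, about 50 g) that stands loose on the floor of the top tray; z axis along the tube.
- wide_tube_mid (a point): Centre, half-way up, of the wide upright aluminium tube (closed cylinder, 32 mm diameter, 75 mm tall, about 80 g) that stands loose on the floor of the top tray, about 80 mm from the narrow one along the tray's length, either one nearer the ear; z axis along the tube.
- rack: White block 150 x 180 x 30 mm (x, y, z), fixed, origin under its centre. Two rows of three pockets along y, 55 mm apart, 20 mm deep: narrow (26 mm) at x = -38, wide (36 mm) at x = +38 mm. Loose tubes of the row's size already stand in the narrow pockets at y = -55 and 0 and the wide ones at y = 0 and +55 mm (tops 55 mm above the block) and must stay.
- narrow_pocket (a point): Centre of the mouth (block's top, 30 mm above the table) of the empty narrow pocket, at the +y end of the narrow row. Axes as the rack's. A tube standing in it has its centre 17.5 mm above this point.
- wide_pocket (a point): Centre of the mouth of the empty wide pocket, at the -y end of the wide row. Axes as the rack's. A tube standing in it has its centre 17.5 mm above this point.
- top_tray: Uppermost of three nested steel trays, 0.2 kg. Origin under the centre of its feet; x along its length, away from the ear end; z up. Rim 188 x 128 mm, 41 mm above the origin; floor top 14 mm above it; wall 3 mm, flaring 20 deg. Nesting pitch 14 mm. Sticks to the second tray with some 0.3 N at each of 4 feet (x +-60, y +-30 mm) for the first 7 mm of lift; the second tray (0.2 kg) sits loose in the lowest, which is fixed.
- tray_ear (a point): Centre of the top tray's grip ear: upright plate 10 mm thick (tray x), 32 long (y), 35 tall, just outside the rim at one corner of the end nearest the robot: 103 mm from the tray's middle, 38 mm to its +y side, 57.5 above its origin. Faces free from 16 mm below this point to the top, 16.5 above it. Tray's axes. The second tray's ear is alike, 14 mm lower, at the -y corner of the same end.
- tray_centre (a point): The top tray's middle, half-way up, 25.5 mm above its origin. Axes as the tray's.
- tray_far (a point): Rim of the top tray at the corner diagonally opposite its ear (tray x = 90, y = -60, z = 41 mm from its origin); while peeling it stays within 10 mm of its first height above the second tray. A firmly held tray turns only with the gripper. Axes as the tray's.
- second_centre (a point): Middle of the second tray, half-way up (25.5 mm above the underside of its feet). Same shape and axes as the top tray, with its ear at the other corner of the near end.
- pan_middle (a point): Middle of the floor of the fixed steel drip pan (shallow open box, 240 x 170 x 18 mm), 5 mm above the table. It lies on one side of the stack and the rack on the other.
Mind the look-alikes: they are no part of the job. Leave any red look-alike of the part that bears narrow_tube_mid alone.

How it is judged:
On the way, in this order (a step that is already met when the one before it is completed fails the run):
1. each loose tube stands, let go, in the empty pocket of its row, while the top tray is still nested (horizontal distance between narrow_tube_mid and narrow_pocket below 0.008 m and z of narrow_tube_mid in the frame of narrow_pocket below 0.023 m and angle between each of narrow_tube_mid, wide_tube_mid's own z axis and vertical below 0.2 rad and horizontal distance between wide_tube_mid and wide_pocket below 0.008 m and z of wide_tube_mid in the frame of wide_pocket below 0.023 m and contact force between the fingers and narrow_tube below 0.1 N and contact force between the fingers and wide_tube below 0.1 N and angle between tray_ear's own z axis and vertical below 0.06 rad), for 0.1 s.
2. the top tray is peeled: its ear end raised (tilted over 0.09 rad, about 15 mm) while the opposite corner still rests in the stack (angle between tray_ear's own z axis and vertical above 0.09 rad and z of tray_far in the frame of second_centre below 0.0395 m and z of tray_ear in the frame of second_centre above 0.058 m and contact force between the fingers and top_tray above 0.5 N and distance of second_centre from where it was at the start of the episode below 0.02 m), for 0.1 s.
At the end, for the whole second after the job is handed in: Both tubes are down in the empty pockets of their own rows (within 8 mm); the second tray is flat, within 20 mm of its place; the top tray is held by the fingers, still, level within 0.2 rad, its middle within 50 mm of over the pan's middle and 100 to 210 mm above it (horizontal distance between narrow_tube_mid and narrow_pocket below 0.008 m and z of narrow_tube_mid in the frame of narrow_pocket below 0.023 m and angle between each of narrow_tube_mid, wide_tube_mid, tray_centre's own z axis and vertical below 0.2 rad and horizontal distance between wide_tube_mid and wide_pocket below 0.008 m and z of wide_tube_mid in the frame of wide_pocket below 0.023 m and horizontal distance between tray_centre and pan_middle below 0.05 m and z of tray_centre in the frame of pan_middle between 0.1 and 0.21 m and contact force between the fingers and top_tray above 0.5 N and linear speed of top_tray below 0.03 m/s and distance of second_centre from where it was at the start of the episode below 0.02 m and angle between second_centre's own z axis and vertical below 0.08 rad); the arm keeps its last pose, push and grip.
It fails at once if a bystander or a tube already in the rack is knocked over or pushed away (over 40 mm) (distance of any of tape_roll, wipes_jar, detergent, measure_jug, bowl, brush, filler0_mid, filler1_mid, filler2_mid, filler3_mid from where it was at the start of the episode above 0.04 m).
It fails at once if the second tray is dragged out of its place (distance of second_centre from where it was at the start of the episode above 0.03 m).
It also fails if it takes over 64 s, if anything falls off the work surface, if the arm or the gripper's body presses on something with over 40 N, if the wrist force passes 120 N, or if a joint passes its speed limit or range.

## Robot

A 6-joint arm with a two-finger parallel gripper is mounted at the origin on the work surface. World frame = base frame: x ahead of the robot, y to its left, z up, the work surface at z = 0. Lengths are in m, angles in rad, forces in N, time in s.
With the tool pointing down it reaches from about 0.3 to 0.875 m from the base axis. Payload 4.2 kg.
Tool frame: the origin (TCP) lies midway between the tips of the shut fingers; the grasp point (between the pads) lies 19 mm behind it (env.grip_depth is the distance from the TCP to the grasp point, in m); z points along the fingers, x is the direction in which the jaws open and shut, and the axes are right-handed (so a half turn about z gives the same grasp; the last joint's range is limited). The gripper opens to 85 mm and grips with 20 to 120 N. Pads are 22 mm wide; open, the fingers measure 114 mm over their backs; the gripper's body (76 mm by 85 mm) begins 54 mm behind the grasp point. The pads swing forward as they close: fully open they stand 13 mm farther back than shut.
Start: joints at [-1.264, 0.32, 1.565, -0, 1.257, -0.02], TCP at [0.185, -0.545, 0.231] pointing down, gripper open.
Joint ranges: [-3.11, 3.11], [-0.84, 2.01], [0.21, 2.61], [-1.34, 4.49], [0.05, 2.63], [-2.56, 2.56]. Speed limits (rad/s): [2.57, 2.57, 3.14, 3.14, 3.14, 3.14].

## Interface

Orientations are given as a unit quaternion [w, x, y, z].
In Python, from workcell import env, get_obs, get_image, calibration, ticket, nets gives the robot as it stands. Calls block until the motion is done:
- env.move_pose(position, orientation): joint-space move of the TCP to a pose.
- env.move_straight(position, ori=None, v=0.15, guard=None): straight line of the TCP; ori=None keeps the orientation; v is the mean speed in m/s. With guard (N) it stops when the force on the tool has changed by that much, and returns True; else False.
- env.set_joints(angles): joint-space move.
- env.set_gripper(opening): finger opening in m; the grip force is fixed at half the most; returns when the fingers have stopped.
- env.pause(seconds).
- env.ik(position, orientation): joint angles nearest the present ones, or None.
- get_obs(): the state.
- get_image(name): name is "side" or "top"; returns the picture (420x560x3 uint8, red, green, blue); there is no depth.
- calibration(name): a dict with "mtx" (3x3 intrinsics, pixels), "rvec" (rotation vector, rad) and "tvec" (3), from world to camera coordinates, as OpenCV has them. Camera axes: x right, y down, z forward; pixel columns grow to the right and rows downward; lengths in m; the calibration is good to about 2 mm. A picture is of the moment at which its call begins. calibration takes no time and is no camera call.
A pose or a line that the arm cannot do raises env.Unreachable and nothing moves.
- ticket.hand_in(): hands the job in, once; it reports no verdict.
Trained networks look in the newest picture that a camera, given by its name, has taken for a name from the list of things; names that differ only in an ending like _2 or _b are one class to them, and where a whole thing is asked for, a point or a joint stands for the part that bears it (a point fixed in the world has none). Each returns a list of dicts, best first, with "conf" (0 to 1); they miss things now and then, are a little off and sometimes report something else, mostly with a low value. They report only what shows in the picture. A call takes as long as a camera call. They do not tell look-alikes from the thing itself.
- nets.outline_of(camera, label): "pixels" (420x560 bool, what is visible of it).
- nets.landmark_of(camera, label): "position" ([x, y, z] in m, in world coordinates, good to about 4 mm: a listed point, or the origin of a listed thing).
The state is a dict: "clock": time; "joint_pos": joint angles; "dq": joint speeds; "joint_torque": joint torques, N m; "tool_pos": TCP position; "tool_rot": TCP orientation; "contact_force": force on the tool from outside, world axes, zero at the start; "moment": the same for the moment, N m; "width": finger opening in m.
Only numpy, scipy, OpenCV 4.12 (cv2) and the standard library are available. Lean on these libraries where they do the work, as an engineer would, in place of code of your own. Each camera call takes 0.05 s, during which the arm holds its last target.

## Working session

There is one attempt and no reset: what is moved stays moved. The work goes in short steps, each a Python script; the robot and the scene stay as the last script left them, time stands still between calls to the robot, and variables do not carry over. Pictures are saved under pics/ and viewed, and the job is handed in when it is done.

```bash
ls; mkdir -p pics; python3 - <<'E'
from workcell import env, get_obs, get_image, calibration, ticket, nets
import cv2, numpy as np
for c in ("top","side"):
    im=get_image(c); cv2.imwrite(f"pics/{c}0.png",im[:,:,::-1])
    for l in ("narrow_tube_mid","wide_tube_mid","rack","narrow_pocket","wide_pocket","top_tray","tray_ear","tray_centre","tray_far","second_centre","pan_middle"):
        try:
            r=nets.landmark_of(c,l); print(c,l,[(np.round(d["position"],4).tolist(),round(d["conf"],2)) for d in r[:5]])
        except Exception as e: print(c,l,repr(e))
o=get_obs(); print(o["clock"],o["contact_force"],o["width"],o["tool_rot"],env.grip_depth)
E
```

```text
pics
top narrow_tube_mid [([0.6141, -0.004, 0.0812], 0.45)]
top wide_tube_mid [([0.5358, -0.0125, 0.0822], 0.71)]
top rack [([0.5782, -0.2964, 0.0057], 0.84)]
top narrow_pocket [([0.5345, -0.2449, 0.0333], 0.64)]
top wide_pocket [([0.6249, -0.3476, 0.0284], 0.81)]
top top_tray [([0.5721, -0.0062, 0.0254], 0.7), ([0.5383, 0.2799, 0.0061], 0.28)]
top tray_ear [([0.4708, 0.0158, 0.0868], 0.64)]
top tray_centre [([0.5781, -0.0034, 0.052], 0.61), ([0.5776, -0.293, 0.0018], 0.44)]
top tray_far [([0.6712, -0.0483, 0.0676], 0.76), ([0.5334, -0.2474, 0.0317], 0.2)]
top second_centre [([0.573, -0.0069, 0.0264], 0.3)]
top pan_middle [([0.5387, 0.2795, 0.0078], 0.91)]
side narrow_tube_mid [([0.7269, 0.0339, 0.0375], 0.73)]
side wide_tube_mid [([0.5401, -0.015, 0.0827], 0.93)]
side rack [([0.5843, -0.2995, 0.0054], 0.76)]
side narrow_pocket [([0.532, -0.2433, 0.0232], 0.76)]
side wide_pocket [([0.6257, -0.3451, 0.0317], 0.68)]
side top_tray [([0.5762, -0.0012, 0.0267], 0.93)]
side tray_ear [([0.4688, 0.0115, 0.0872], 0.92)]
side tray_centre [([0.5715, -0.0045, 0.0526], 0.66)]
side tray_far [([0.6762, -0.0516, 0.0724], 0.76)]
side second_centre []
side pan_middle [([0.5345, 0.2783, 0.0062], 0.69)]
1.2 [-0.37680857 -0.00448228  0.23337653] 0.08559242347703337 [ 1.85210178e-05  8.12698062e-01 -5.82685042e-01  4.16598676e-05] 0.0187
```

View pics/top0.png

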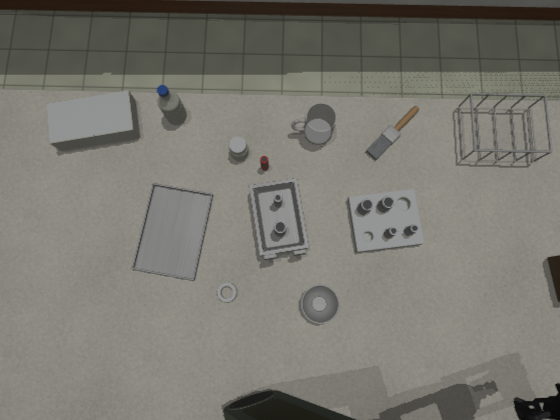

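View pics/side0.png

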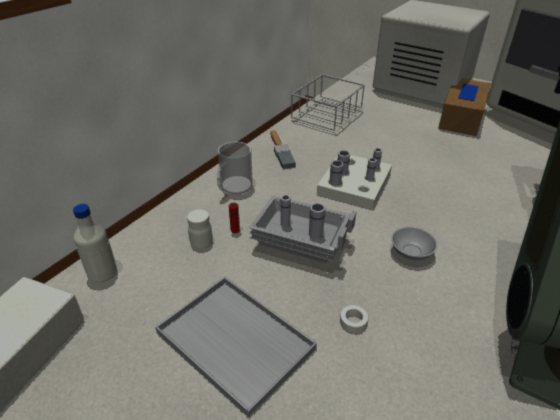

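The red look-alike stands at top (264,163) / side (234,218), outside the tray. The narrow tube I want is the grey one inside the tray at top (278,201) / side (286,212), and the wide tube is at top (280,229) / side (317,222). The side net's narrow detection (0.727, 0.034) is the red one, so I reject it. Next I'll take an enlarged crop to confirm.

```bash
cat > h.py <<'E'
from workcell import env, get_obs, get_image, calibration, ticket, nets
import cv2, numpy as np
def proj(c,P):
    k=calibration(c); p,_=cv2.projectPoints(np.array(P,float).reshape(-1,1,3),np.array(k["rvec"],float),np.array(k["tvec"],float),np.array(k["mtx"],float),None)
    return p.reshape(-1,2)
def unproj(c,uv,z):
    k=calibration(c); R,_=cv2.Rodrigues(np.array(k["rvec"],float)); t=np.array(k["tvec"],float).ravel()
    d=R.T@np.linalg.inv(np.array(k["mtx"],float))@np.array([uv[0],uv[1],1.]); C=-R.T@t
    return C+d*(z-C[2])/d[2]
def crop(im,x0,y0,x1,y1,s): return cv2.resize(im[y0:y1,x0:x1],None,fx=s,fy=s,interpolation=cv2.INTER_CUBIC)
E
python3 - <<'E'
from h import *
t=cv2.imread("pics/top0.png"); s=cv2.imread("pics/side0.png")
cv2.imwrite("pics/c1.png",np.clip(crop(t,240,150,320,265,5).astype(float)*1.6,0,255).astype(np.uint8))
cv2.imwrite("pics/c2.png",np.clip(crop(t,340,180,430,260,8).astype(float)*1.4,0,255).astype(np.uint8))
cv2.imwrite("pics/c3.png",np.clip(crop(s,220,140,400,270,4).astype(float)*1.4,0,255).astype(np.uint8))
for c in("top","side"):
    k=calibration(c); R,_=cv2.Rodrigues(np.array(k["rvec"],float)); print(c,k["mtx"],-R.T@np.array(k["tvec"],float).ravel())
E
```

```text
top [[452.97753867   0.         277.07574443]
 [  0.         452.97753867 199.26913043]
 [  0.           0.           1.        ]] [ 0.36639056 -0.01332692  1.23288387]
side [[454.88231075   0.         286.27257784]
 [  0.         454.88231075 213.80596962]
 [  0.           0.           1.        ]] [0.19424378 0.66186261 0.68868004]
```

View pics/c1.png

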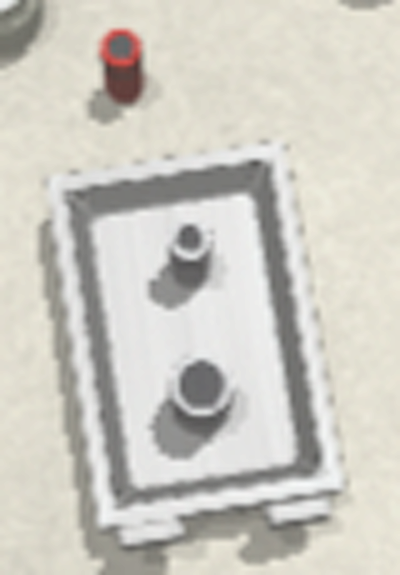

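View pics/c2.png

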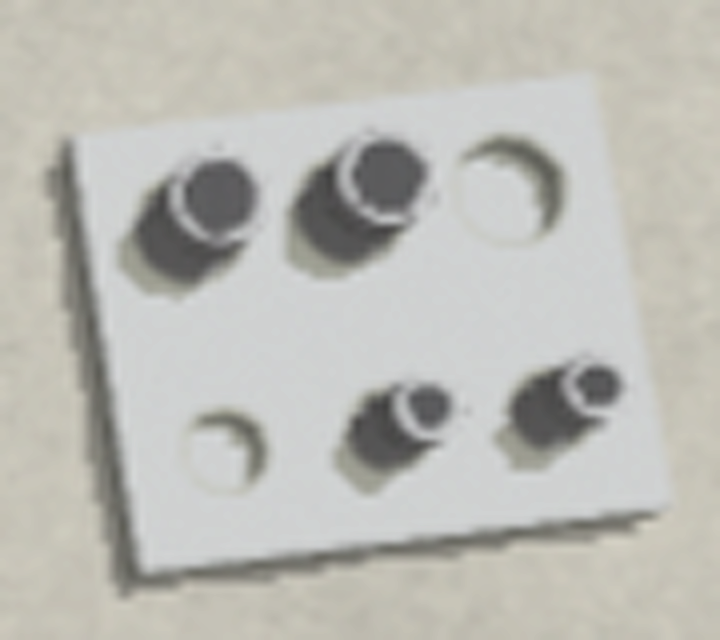

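View pics/c3.png

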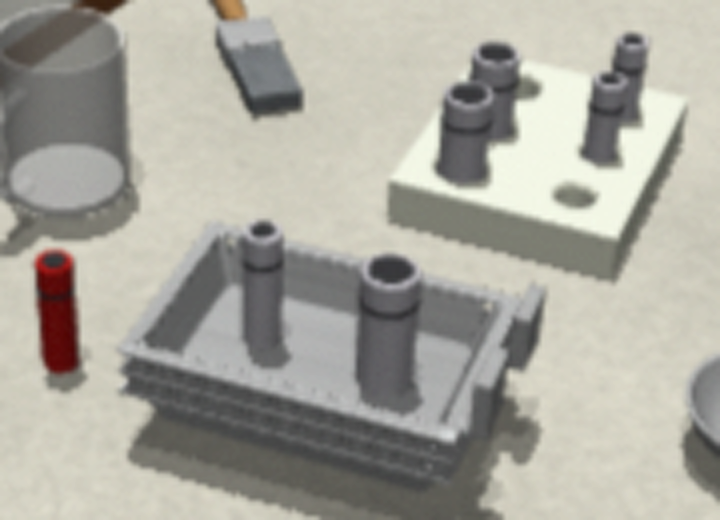

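Confirmed: the grey narrow tube is in the tray at c1 (189,241), and the red one stands apart at c1 (122,47). The top tray's ear is at the +y (left) corner, c1 (152,530). The empty pockets are the wide one at c2 (510,190) and the narrow one at c2 (225,452). Next I'll fit the rack, tray and tube poses from these pixels in both views.

```bash
cat > fit0.py <<'E'
from h import *
from scipy.optimize import least_squares
o=lambda uv,s,x0,y0:((np.array(uv,float)+.5)/s-.5)+[x0,y0]
T1=lambda *l:[o(p,5,240,150) for p in l]; T2=lambda *l:[o(p,8,340,180) for p in l]; S=lambda *l:[o(p,4,220,140) for p in l]
rackL=[[.075,.09,.03],[.075,-.09,.03],[-.075,-.09,.03],[-.075,.09,.03],[.038,-.055,.03],[-.038,.055,.03],[.038,.055,.085],[.038,0,.085],[-.038,0,.085],[-.038,-.055,.085]]
rackT=T2((72,138),(592,75),(670,510),(142,572),(510,190),(225,452),(215,198),(384,174),(425,408),(594,385))
rackSL=[[.075,.09,.03],[-.075,.09,.03],[-.075,-.09,.03],[.038,.055,.085],[.038,0,.085],[-.038,0,.085],[-.038,-.055,.085],[-.038,.055,.03]]
rackS=S((390,185),(617,240),(685,102),(468,96),(496,55),(609,82),(631,42),(575,195))
def tf(p,L,z=0):
    c,s=np.cos(p[2]),np.sin(p[2]); L=np.array(L); return np.c_[p[0]+c*L[:,0]-s*L[:,1],p[1]+s*L[:,0]+c*L[:,1],L[:,2]+z]
def fit(obs,p0,z=0):
    f=lambda p:np.concatenate([(proj(c,tf(p,L,z))-np.array(uv)).ravel() for c,L,uv in obs])
    r=least_squares(f,p0,loss="soft_l1"); return r.x,np.sqrt(np.mean(f(r.x)**2)),f(r.x).reshape(-1,2)
for n,ob in(("top",[("top",rackL,rackT)]),("side",[("side",rackSL,rackS)]),("both",[("top",rackL,rackT),("side",rackSL,rackS)])):
    r=fit(ob,[.578,-.297,0.1]); print("rack",n,r[0],r[1])
    if n!="both": print(r[2].round(1).tolist())
print("pockets",tf(r[0],[[-.038,.055,.03],[.038,-.055,.03]]))
trL=[[.094,.064,.041],[.094,-.064,.041],[-.094,-.064,.041],[-.094,.064,.041]]
trT=T1((50,180),(285,146),(345,488),(100,525))
trS=S((122,350),(215,225),(512,297),(455,435))
for n,ob in(("top",[("top",trL,trT)]),("side",[("side",trL,trS)]),("both",[("top",trL,trT),("side",trL,trS)])):
    r=fit(ob,[.575,-.004,0.1],.028); print("tray",n,r[0],r[1],r[2].round(1).tolist())
tp=r[0]; print("ear",tf(tp,[[-.103,.038,.0575]],.028),"far",tf(tp,[[.09,-.06,.041]],.028))
for n,a,b in(("narrow",(189,241),(263,232)),("wide",(201,387),(390,270))):
    print(n,unproj("top",T1(a)[0],.117),unproj("side",S(b)[0],.117))
E
python3 fit0.py
```

```text
rack top [ 0.5770966  -0.29512303  0.14366615] 0.29907221759481545
[[-0.5, -0.3], [-0.2, -0.2], [0.4, -0.1], [-0.6, 0.3], [-0.2, 0.1], [-0.2, -0.1], [0.4, -0.2], [0.3, 0.3], [0.2, -0.0], [0.4, 0.3]]
rack side [ 0.57655037 -0.29196036  0.15841403] 0.30309391748440034
[[-0.4, -0.4], [0.2, 0.4], [0.3, -0.6], [0.0, 0.1], [-0.2, 0.1], [0.1, -0.2], [0.0, -0.2], [0.0, 0.6]]
rack both [ 0.57706131 -0.29451699  0.1472247 ] 0.43274057638720415
pockets [[ 0.53140426 -0.24568633  0.03      ]
 [ 0.62271837 -0.34334765  0.03      ]]
tray top [ 0.57350116 -0.00779134  0.17788809] 0.5780076804952003 [[-0.4, -0.6], [0.3, -1.0], [0.2, 0.5], [-0.1, 0.8]]
tray side [ 0.57370246 -0.00674743  0.19276958] 1.4198521881813582 [[-1.2, -0.2], [-1.0, -1.5], [3.0, -0.4], [0.5, 1.4]]
tray both [ 0.57360141 -0.00747398  0.18378769] 1.1535954191272473 [[-0.7, -0.5], [-0.1, -1.2], [0.3, 0.3], [0.0, 0.9], [-1.0, -0.7], [-0.4, -1.7], [3.4, -0.3], [0.3, 1.4]]
ear [[0.4653914 0.0110623 0.0855   ]] far [[ 0.67305096 -0.05001556  0.069     ]]
narrow [ 0.61123981 -0.00407604  0.117     ] [ 0.61120521 -0.00184872  0.117     ]
wide [ 0.53703612 -0.01179837  0.117     ] [ 0.53824281 -0.01022708  0.117     ]
```

Rack and tube fits agree between the cameras to about 2–3 mm, mostly in y. I'll pick the narrow tube with the jaws along rack x, then look again before inserting.

```bash
cat >> h.py <<'E'
from scipy.spatial.transform import Rotation as Ro
def Rdown(yaw):
    c,s=np.cos(yaw),np.sin(yaw); return np.array([[c,s,0],[s,-c,0],[0,0,-1.]])
def q(R): 
    x=Ro.from_matrix(R).as_quat(); return [float(v) for v in (x[3],x[0],x[1],x[2])]
def qd(yaw): return q(Rdown(yaw))
def st(m=""):
    o=get_obs(); print(m,"t",round(o["clock"],2),"tcp",np.round(o["tool_pos"],4),"w",round(o["width"],4),"F",np.round(o["contact_force"],1))
    return o
def snap(n):
    for c in("top","side"): cv2.imwrite(f"pics/{c}_{n}.png",get_image(c)[:,:,::-1])
E
python3 - <<'E'
from h import *
Y=.16
for yaw in(Y,Y+np.pi):
    for P in((.612,-.003,.078),(.5314,-.2457,.046),(.6227,-.3433,.046),(.4654,.011,.072)):
        j=env.ik(P,qd(yaw)); print(yaw,P,None if j is None else np.round(j,2))
E
```

```text
0.16 (0.612, -0.003, 0.078) [-0.02  0.51  1.68 -0.    0.95 -0.18]
0.16 (0.5314, -0.2457, 0.046) [-0.45  0.51  1.78 -0.    0.85 -0.61]
0.16 (0.6227, -0.3433, 0.046) [-0.52  0.67  1.45 -0.    1.02 -0.68]
0.16 (0.4654, 0.011, 0.072) [-0.    0.32  2.03 -0.    0.79 -0.16]
3.3015926535897933 (0.612, -0.003, 0.078) None
3.3015926535897933 (0.5314, -0.2457, 0.046) [-0.45  0.51  1.78 -0.    0.85  2.53]
3.3015926535897933 (0.6227, -0.3433, 0.046) [-0.52  0.67  1.45 -0.    1.02  2.46]
3.3015926535897933 (0.4654, 0.011, 0.072) None
```

```bash
cat > ov.py <<'E'
from fit0 import *
for c,s,(x0,y0,x1,y1),im in(("top",7,(240,170,320,265),t0) if 0 else ("top",6,(240,170,320,265),cv2.imread("pics/top0.png")),("side",5,(240,180,370,270),cv2.imread("pics/side0.png"))):
    im=np.clip(crop(im,x0,y0,x1,y1,s).astype(float)*1.5,0,255).astype(np.uint8)
    def dr(L,col,z=.028):
        p=(proj(c,tf(tp,L,z))-[x0,y0]+.5)*s-.5
        cv2.polylines(im,[p.round().astype(np.int32).reshape(-1,1,2)],True,col,1)
    dr(trL,(0,255,0))
    e=lambda z,sy:[[-.108,sy*.038+.016,z],[-.098,sy*.038+.016,z],[-.098,sy*.038-.016,z],[-.108,sy*.038-.016,z]]
    dr(e(.074,1),(0,0,255)); dr(e(.074-.014,-1),(255,0,0))
    cv2.imwrite(f"pics/ov_{c}.png",im)
E
python3 ov.py >/dev/null
```

```text
(no output)
```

View pics/ov_top.png

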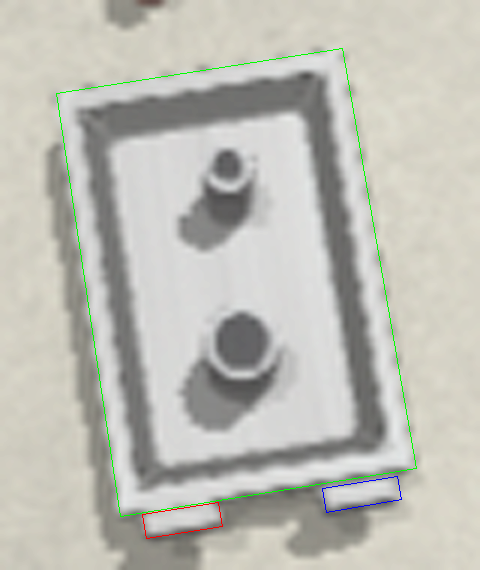

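View pics/ov_side.png

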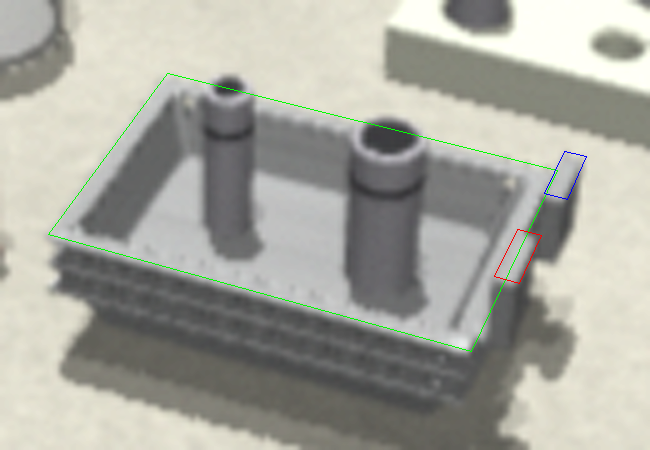

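The model overlay matches the tray and both ears to about 1 px: the top ear (red box) is at the +y corner and the second tray's ear (blue) at the -y corner. Picking the narrow tube.

```bash
python3 - <<'E'
from h import *
Y=.15
env.set_gripper(.06)
env.move_pose([.6115,-.003,.18],qd(Y)); st("above")
env.move_straight([.6115,-.003,.078],v=.15,guard=12); st("down")
env.set_gripper(0.0); st("shut")
env.move_straight([.6115,-.003,.19],v=.2); st("up")
env.move_pose([.5314,-.2457,.16],qd(Y)); st("over rack")
snap("n1")
E
python3 - <<'E'
from h import *
im=cv2.imread("pics/top_n1.png"); cv2.imwrite("pics/n1t.png",crop(im,340,150,440,270,5))
im=cv2.imread("pics/side_n1.png"); cv2.imwrite("pics/n1s.png",crop(im,290,60,430,220,4))
E
```

```text
above t 4.03 tcp [ 0.6115 -0.0039  0.1801] w 0.0599 F [ 0.1  2.1 -0.2]
down t 4.87 tcp [ 0.6122 -0.0032  0.0788] w 0.0605 F [ 0.7 -0.6  1. ]
shut t 5.3 tcp [ 0.612  -0.003   0.0789] w 0.0207 F [-0.3  0.3  3.6]
up t 6.01 tcp [ 0.6106 -0.003   0.1887] w 0.0206 F [ 0.3 -0.5 -0.7]
over rack t 7.02 tcp [ 0.5318 -0.2449  0.1597] w 0.0208 F [-0.2  0.1 -0.1]
```

View pics/n1t.png

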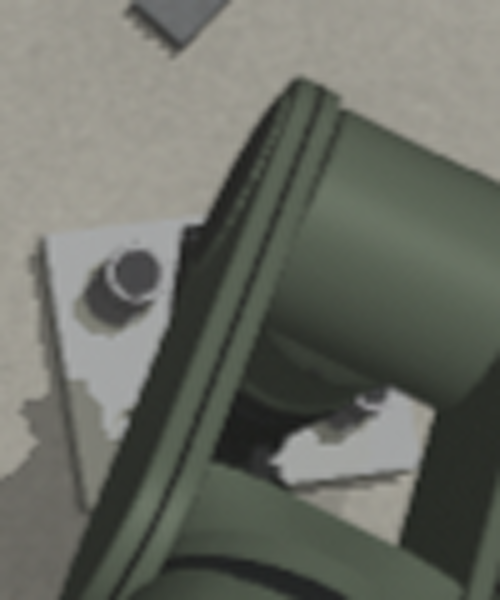

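View pics/n1s.png

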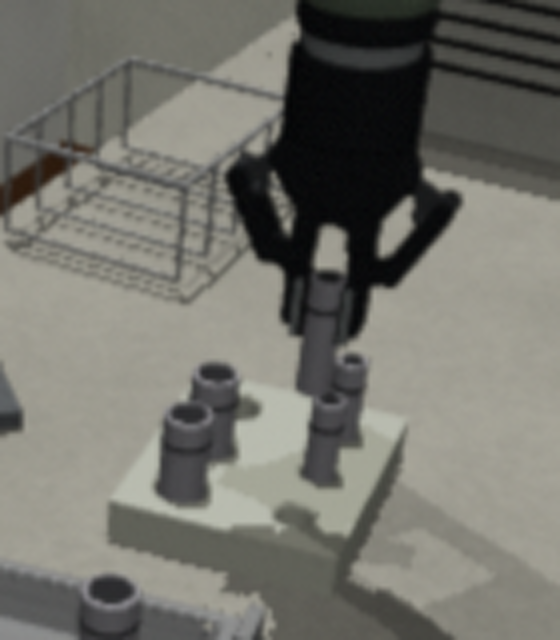

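```bash
python3 - <<'E'
from h import *
o=st()
im=cv2.imread("pics/side_n1.png")
c=crop(im,355,120,390,165,14); c=np.clip(c*1.5,0,255).astype(np.uint8)
x,y=.5318,-.2449
for z in(.1237,.1987):
    a=np.linspace(0,6.28,40); P=np.c_[x+.011*np.cos(a),y+.011*np.sin(a),0*a+z]
    p=(proj("side",P)-[355,120]+.5)*14-.5
    cv2.polylines(c,[p.round().astype(np.int32).reshape(-1,1,2)],True,(0,255,0),1)
cv2.imwrite("pics/n1z.png",c)
print(proj("side",[[x,y,.16],[x+.01,y,.16],[x,y+.01,.16],[x,y,.17]]))
E
```

```text
t 7.12 tcp [ 0.5322 -0.2444  0.16  ] w 0.0205 F [-0.3 -0.4  0.3]
[[369.6113882  143.25849086]
 [365.72772134 142.08755347]
 [367.83512337 145.01407502]
 [370.15279025 139.49393388]]
```

View pics/n1z.png

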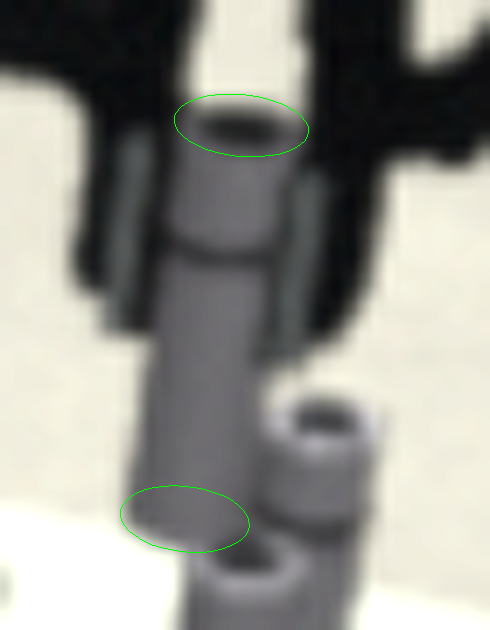

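The held tube matches its predicted outline to about 0.3 px in the side view, so it is upright and at the TCP. I'll insert with a guard and a small spiral search as fallback.

```bash
cat >> h.py <<'E'
def insert(x,y,zc,zs,yaw,guard=5):
    """zc: TCP height at which tube bottom meets block top, zs: seated TCP height"""
    R=Rdown(yaw)[:2,:2]
    offs=[(0,0)]+[(r*np.cos(a),r*np.sin(a)) for r,n in((.0022,6),(.004,8)) for a in np.arange(n)*2*np.pi/n+np.pi/2]
    env.move_straight([x,y,zc+.012],v=.15); env.pause(.2)
    for k,(dx,dy) in enumerate(offs):
        X,Y=x+dx,y+dy
        if k: env.move_straight([X,Y,zc+.004],v=.1)
        g=env.move_straight([X,Y,zs+.001],v=.05,guard=guard)
        o=get_obs(); z=o["tool_pos"][2]; print(k,round(X,4),round(Y,4),"g",g,"z",round(z,4),"tcp",np.round(o["tool_pos"],4),"F",np.round(o["contact_force"],1),"t",round(o["clock"],2))
        if z<zs+.006: return True
        if o["clock"]>40: break
    return False
E
python3 - <<'E'
from h import *
ok=insert(.5316,-.2450,.0665,.0465,.15); print(ok); st(); snap("n2")
E
python3 - <<'E'
from h import *
im=cv2.imread("pics/side_n2.png"); cv2.imwrite("pics/n2s.png",crop(im,300,110,420,220,5))
E
```

```text
0 0.5316 -0.245 g True z 0.0469 tcp [ 0.5308 -0.2446  0.0469] F [0.  0.2 3.5] t 8.62
True
 t 8.62 tcp [ 0.5308 -0.2446  0.0469] w 0.0208 F [0.  0.2 3.5]
```

View pics/n2s.png

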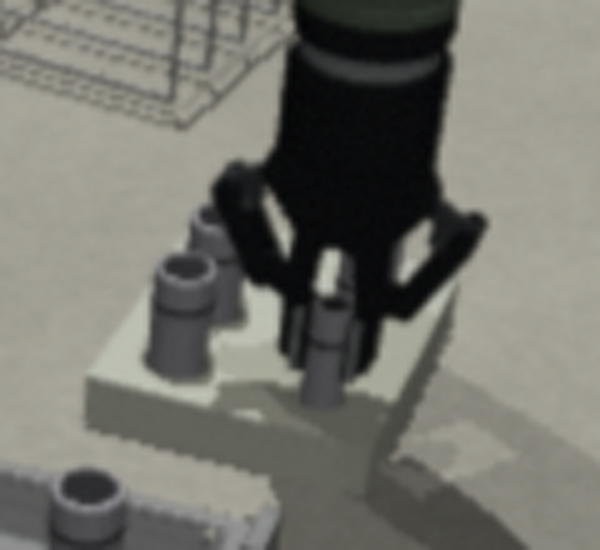

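Seated in the pocket (TCP z 0.047, as predicted). Releasing, then doing the wide tube the same way.

```bash
python3 - <<'E'
from h import *
Y=.15
o=get_obs(); p=o["tool_pos"]
env.set_gripper(.042); env.move_straight([p[0],p[1],.17],v=.2); st("rel")
env.set_gripper(.062)
env.move_pose([.5375,-.0108,.18],qd(Y)); snap("w0")
env.move_straight([.5375,-.0108,.078],v=.15,guard=12); st("down")
env.set_gripper(0.0); st("shut")
env.move_straight([.5375,-.0108,.19],v=.2); st("up")
env.move_pose([.6225,-.3433,.16],qd(Y)); env.pause(.2); st("over rack")
snap("w1")
E
python3 - <<'E'
from h import *
a=crop(cv2.imread("pics/side_w0.png"),290,120,410,220,3); b=crop(cv2.imread("pics/side_w1.png"),290,80,410,220,4)
h=max(a.shape[0],b.shape[0]); f=lambda m:cv2.copyMakeBorder(m,0,h-m.shape[0],0,0,0)
cv2.imwrite("pics/w1s.png",np.hstack([f(b),f(a[:,:300])]))
E
```

```text
rel t 9.83 tcp [ 0.53   -0.2442  0.1689] w 0.0421 F [-0.4  0.3 -0.7]
down t 12.03 tcp [ 0.5382 -0.0111  0.0786] w 0.0616 F [ 0.3 -1.1 -0.6]
shut t 12.42 tcp [ 0.5381 -0.0109  0.079 ] w 0.0306 F [-0.3 -0.1  5.2]
up t 13.12 tcp [ 0.5365 -0.0107  0.1888] w 0.031 F [-0.4  0.7 -0.7]
over rack t 14.62 tcp [ 0.6229 -0.3419  0.1606] w 0.0309 F [-0.4  0.3 -0.8]
```

View pics/w1s.png

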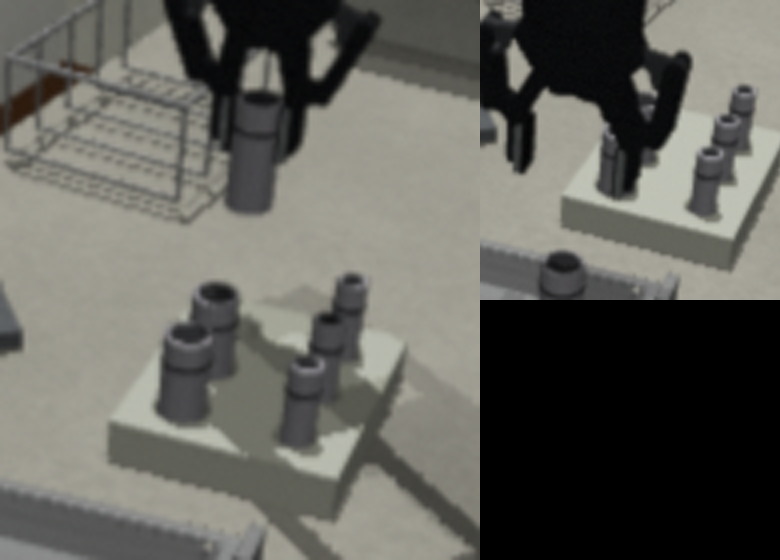

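The narrow tube now stands upright in its pocket, third in its row at crop (300,400). The wide one is held upright. Inserting it.

```bash
python3 - <<'E'
from h import *
ok=insert(.6225,-.3433,.0668,.0468,.15); print(ok); st(); 
if ok:
    p=get_obs()["tool_pos"]; env.set_gripper(.05); env.move_straight([.6225,-.3433,.2],v=.2)
    env.move_pose([.49,-.1,.22],qd(.15)); st(); snap("w2")
    env.set_gripper(.04)
E
python3 - <<'E'
from h import *
a=crop(cv2.imread("pics/side_w2.png"),230,120,410,270,4); cv2.imwrite("pics/w2s.png",a)
a=crop(cv2.imread("pics/top_w2.png"),230,160,430,280,4); cv2.imwrite("pics/w2t.png",a)
E
```

```text
0 0.6225 -0.3433 g True z 0.0471 tcp [ 0.6218 -0.3429  0.0471] F [-0.6 -0.2  5. ] t 16.23
True
 t 16.23 tcp [ 0.6218 -0.3429  0.0471] w 0.0308 F [-0.6 -0.2  5. ]
 t 18.54 tcp [ 0.4909 -0.1007  0.2199] w 0.05 F [ 0.  -0.  -0.7]
```

View pics/w2s.png

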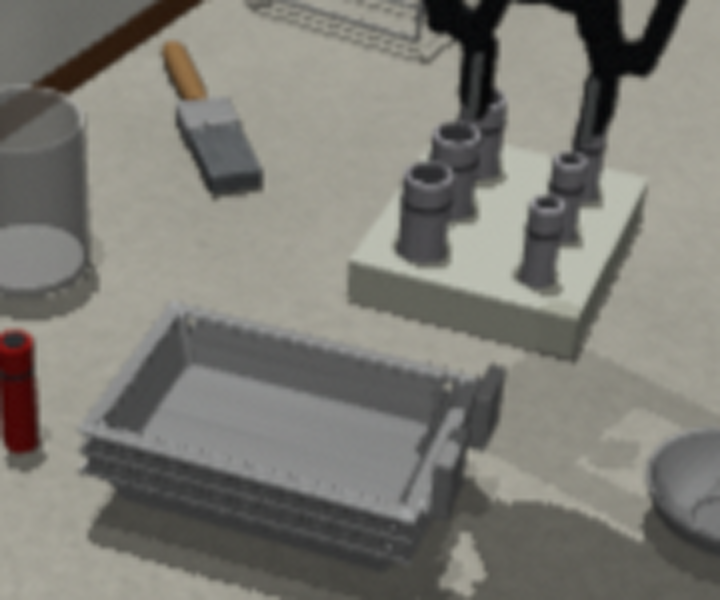

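View pics/w2t.png

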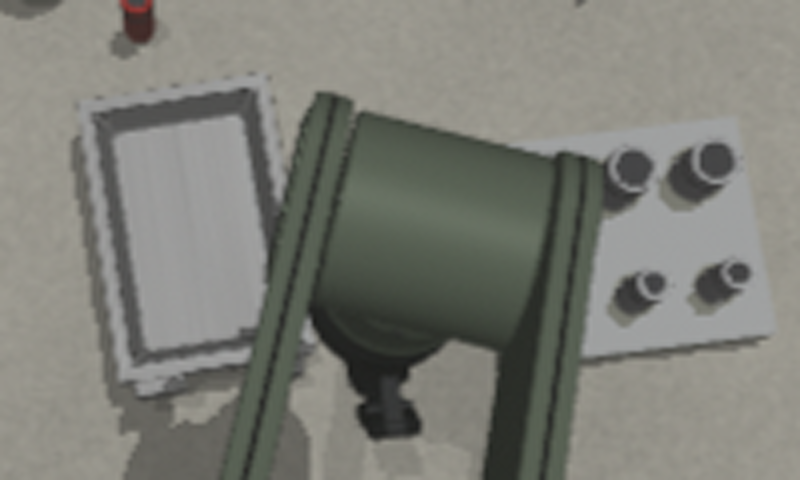

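Both tubes stand in their pockets and the tray is still nested and empty. The top tray's ear is at side crop (440,465). Gripping it now, with jaws along tray x.

```bash
python3 - <<'E'
from h import *
Y=.178
env.move_pose([.4665,.0115,.16],qd(Y)); st("above"); snap("e0")
env.move_straight([.4665,.0115,.090],v=.12,guard=8); st("mid")
g=env.move_straight([.4665,.0115,.0740],v=.05,guard=6); st("down %s"%g); snap("e1")
E
python3 - <<'E'
from h import *
a=crop(cv2.imread("pics/side_e1.png"),270,130,400,270,4); b=crop(cv2.imread("pics/top_e0.png"),230,170,320,290,4)
h=max(a.shape[0],b.shape[0]); f=lambda m:cv2.copyMakeBorder(m,0,h-m.shape[0],0,0,0)
cv2.imwrite("pics/e1c.png",np.hstack([f(a),f(b)])[:, :800])
E
```

```text
above t 19.48 tcp [0.4669 0.0116 0.1602] w 0.04 F [-0.4 -0.6  0.9]
mid t 20.32 tcp [0.4672 0.0112 0.0905] w 0.0399 F [ 1.  -0.1  0.8]
down False t 20.78 tcp [0.4663 0.0115 0.0737] w 0.0397 F [-0.5  0.4 -0. ]
```

View pics/e1c.png

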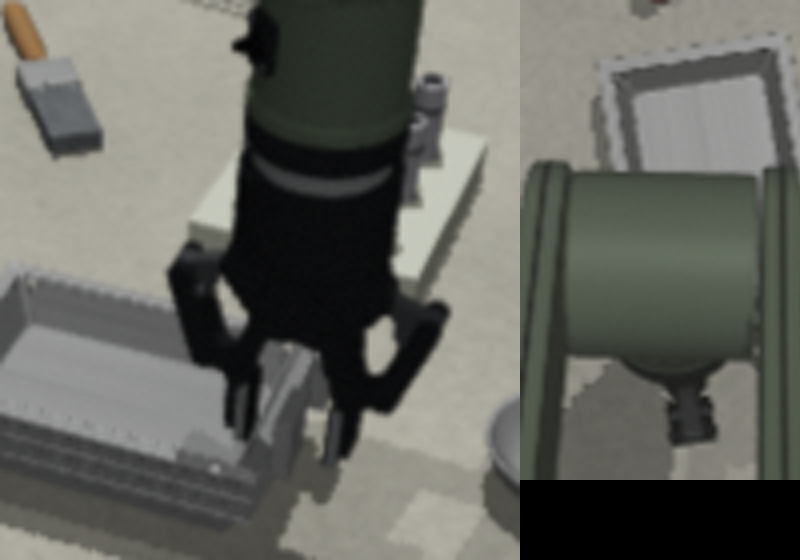

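The fingers straddle the ear: inner finger at crop (240,400), outer at (340,430), ear between them at (288,400). Closing and peeling.

```bash
python3 - <<'E'
from h import *
import json
env.set_gripper(0.0); o=st("shut")
Y=.178
p0=np.array([.4665,.0115,.074])
c,s=np.cos(Y),np.sin(Y); Rz=np.array([[c,-s,0],[s,c,0],[0,0,1]])
# ear centre in the hand: take tcp as ear x; ear->far rim: +197 mm in x, rim 16.5 below ear centre (ear z .0855)
Pv=p0*[1,1,0]+Rz@np.array([.197,0,0])+[0,0,.069]
ax=Rz[:,1]
for th in(.035,.07,.105,.135):
    Rt=Ro.from_rotvec(ax*th).as_matrix()
    P=Pv+Rt@(p0-Pv)+[0,0,.003*th/.135]
    env.move_straight(P.tolist(),q(Rt@Rdown(Y)),v=.03); o=st("th %.3f"%th); print(np.round(o["moment"],2))
env.pause(.3); st("held"); snap("p1")
json.dump(P.tolist(),open("peel.json","w"))
E
python3 - <<'E'
from h import *
a=crop(cv2.imread("pics/side_p1.png"),220,130,400,280,4); cv2.imwrite("pics/p1s.png",a)
E
```

```text
shut t 21.26 tcp [0.4667 0.0116 0.0743] w 0.0089 F [0.8 1.4 1.9]
th 0.035 t 21.67 tcp [0.4668 0.0116 0.0814] w 0.0087 F [ 0.8  0.4 -1.3]
[ 0.06  0.01 -0.01]
th 0.070 t 22.07 tcp [0.4673 0.0117 0.0891] w 0.0088 F [ 0.  -0.2 -1.9]
[0.05 0.03 0.05]
th 0.105 t 22.48 tcp [0.4682 0.0118 0.0968] w 0.0089 F [ 0.4  1.  -1.7]
[ 0.09 -0.03 -0.07]
th 0.135 t 22.85 tcp [0.4691 0.0119 0.1034] w 0.0088 F [-0.2 -0.1 -1.6]
[ 0.07 -0.14 -0.01]
held t 23.15 tcp [0.4689 0.0119 0.1035] w 0.0092 F [-0.3  0.2 -1.7]
```

View pics/p1s.png

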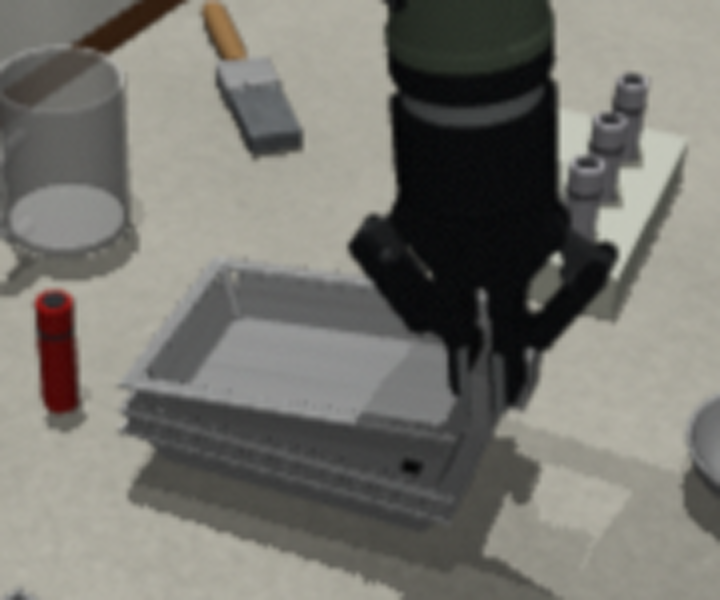

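Peeled: the near end is up about 25 mm with the near corner at crop (460,437) over (452,500). The far end still rests, with rims at (125,385) over (125,410). The second tray hasn't moved. Lifting clear and carrying to the pan.

```bash
python3 - <<'E'
from h import *
import json
Y=.178; P=np.array(json.load(open("peel.json")))
env.move_straight((P+[0,0,.02]).tolist(),v=.04); st("l1")
env.move_straight((P+[0,0,.06]).tolist(),v=.08); st("l2"); snap("l2")
env.move_straight([P[0],P[1],.24],qd(Y),v=.1); o=st("level"); print(np.round(o["moment"],2))
E
python3 - <<'E'
from h import *
a=crop(cv2.imread("pics/side_l2.png"),220,130,400,280,4); cv2.imwrite("pics/l2s.png",a)
E
```

```text
l1 t 23.9 tcp [0.4688 0.0119 0.1236] w 0.0089 F [-0.  -1.  -2.2]
l2 t 24.55 tcp [0.4686 0.0119 0.1633] w 0.009 F [-0.4  0.5 -1.7]
level t 25.57 tcp [0.4686 0.0119 0.2394] w 0.0084 F [-0.1  0.4 -2.2]
[ 0.03  0.09 -0.  ]
```

View pics/l2s.png

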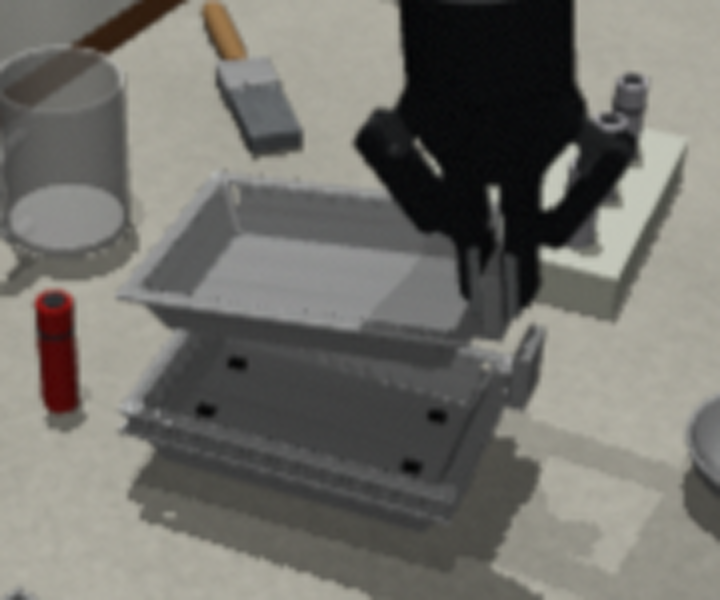

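The tray is clear and the second tray has stayed nested, with its ear at (525,370) and the 4 sticky pads showing. The wrist carries 2.2 N, so one tray. Moving over the pan.

```bash
python3 - <<'E'
from h import *
Y=.178
env.move_straight([.4284,.298,.24],qd(Y),v=.15); st("over")
env.move_straight([.4284,.298,.1755],v=.1); env.pause(.5); o=st("final"); print(np.abs(o["dq"]).max())
snap("f1")
for c in("top","side"):
    for l in("tray_centre","pan_middle","second_centre","narrow_tube_mid","wide_tube_mid"):
        print(c,l,[(np.round(d["position"],3).tolist(),round(d["conf"],2)) for d in nets.landmark_of(c,l)[:3]])
E
python3 - <<'E'
from h import *
a=cv2.imread("pics/top_f1.png")[90:330,120:440]; b=cv2.imread("pics/side_f1.png")
cv2.imwrite("pics/f1t.png",cv2.resize(a,None,fx=2.5,fy=2.5,interpolation=cv2.INTER_CUBIC))
E
```

```text
over t 27.64 tcp [0.4285 0.2975 0.24  ] w 0.009 F [-0.4 -0.7 -2.5]
final t 28.93 tcp [0.4284 0.298  0.1756] w 0.0093 F [ 0.3 -0.  -2.3]
0.0021213803913991795
top tray_centre [([0.536, 0.28, 0.155], 0.95)]
top pan_middle [([0.538, 0.278, 0.01], 0.92)]
top second_centre [([0.573, -0.006, 0.038], 0.65)]
top narrow_tube_mid [([0.723, 0.035, 0.04], 0.67), ([0.534, -0.245, 0.046], 0.44)]
top wide_tube_mid [([0.619, -0.345, 0.048], 0.69)]
side tray_centre [([0.534, 0.279, 0.156], 0.9), ([0.624, -0.343, 0.048], 0.46), ([0.584, -0.3, 0.004], 0.32)]
side pan_middle [([0.534, 0.28, 0.004], 0.83)]
side second_centre [([0.577, -0.008, 0.041], 0.64), ([0.536, 0.282, 0.126], 0.49)]
side narrow_tube_mid [([0.53, -0.242, 0.046], 0.75), ([0.724, 0.035, 0.04], 0.53), ([0.533, 0.28, 0.155], 0.2)]
side wide_tube_mid [([0.623, -0.345, 0.046], 0.69)]
```

View pics/f1t.png

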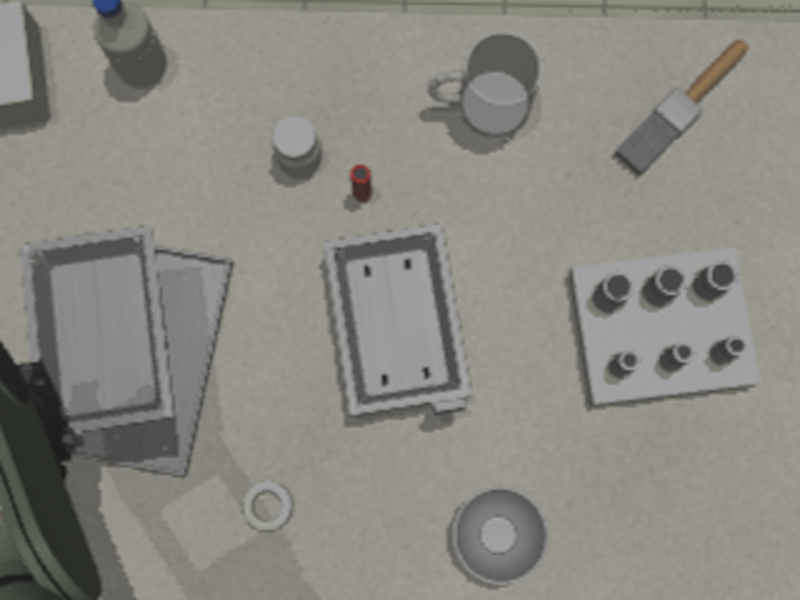

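View pics/side_f1.png

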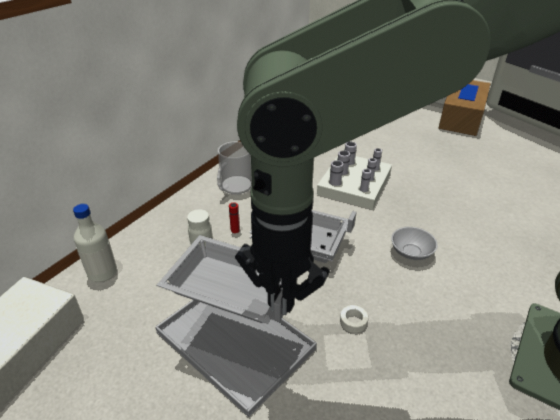

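All six rack tubes stand in their pockets, at top crop (620–730, 280–360), and the second tray is at its original place at (397,320). The top tray is held level over the pan, with its centre within about 5 mm of over the pan's middle and about 150 mm above it. Handing in.

```bash
python3 - <<'E'
from h import *
ticket.hand_in(); print("done")
E
```

```text
the job is handed in; nothing more can be done
done
```

I stood both tubes in their empty pockets, peeled the top tray off by its ear, and handed the job in with the tray held over the drip pan. Hand-in reports no verdict, so what follows is from my own last checks, at 28.9 s of the 64 s limit.

- **Tubes:** Both went into their pockets on the first guarded insertion and were released. In the last pictures all six tubes stand in the rack. The networks put the tube centres at about 46–48 mm height, where 47.5 mm is fully seated. They lie within about 5 mm of my estimates of the pocket centres.
- **Peel:** I turned the gripper 0.135 rad and held it 0.3 s. In the side picture the ear end was up about 25 mm and the far end about 2 mm by eye, still resting in the stack.
- **Second tray:** It looks unmoved in the pictures. The wrist carried about 2.2 N after lifting clear, which is one tray.
- **Final hold:** The tray is still and the gripper is level. The networks put its centre within about 5 mm of over the pan's middle and 145–152 mm above it. The fingers hold the ear at 9 mm opening.

Three readings disagreed:
- The networks sometimes gave the red look-alike as the narrow tube. I rejected it from the pictures and never touched it.
- The two cameras differed by 2–3 mm in y for the rack. Both insertions succeeded anyway.
- The first network height for the second tray was 26 mm, against about 40 mm expected; later readings were 38–41 mm. I did not use it for any move.

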